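Stow the paddle board in the bay under the bench riser

TASK

Lift the jam jar that blocks the bay under the steel riser up onto the riser's shelf, standing upright. Then stow the small wooden paddle board flat in that bay, blade first, and push it gently all the way in until it presses against the springy buffer at the back and stays there; that is farther in than fingers pointing straight down can push it. Don't ram the buffer, tip the jar, or disturb the bowl, bottle and spatula.

Things in the scene. Friction and masses are not known exactly. Their poses are not given: they have to be found in the camera images.
- riser: Fixed bench riser of bent steel: a shelf over a bay that is open only to the front. Origin on the counter, midway across the bay, 100 mm behind the shelf's front edge; x points into the bay, y left, z up. Shelf: x -100 to +120 mm, 210 mm wide, underside 60 mm and top 68 mm above the counter, outer side walls at y +-103 mm under it.
- mouth (a point): Middle of the bay's mouth on the counter, right below the shelf's front edge (riser x = -100 mm). From here inwards two white plastic guides, 26 mm high, leave a lane 126 mm wide centred on y = 0; their front ends flare to about 150 mm. The lane runs along the riser's x axis.
- shelf_top (a point): Middle of the shelf's free upper face, 68 mm above the counter, 85 mm behind the front edge. Two spice tins of radius 20 mm are fixed on the shelf at riser (94, 70) and (96, -70) mm, 70 and 56 mm tall; the rest is free.
- backstop: Fixed mounting of the back stop in the bay, origin and axes as the riser's: it does not tell where the buffer is. The rubber buffer, 50 mm wide, 18 high, has its face clamped somewhere between riser x = 65 and 80 mm, hidden, to be found by feel. It yields 1.5 N/mm (no preload) for 10 mm, then is rigid. Once pressed, the board is kept touching it by friction with the counter.
- board: Loose wooden paddle board, 160 mm long, 22 thick, 0.28 to 0.46 kg, lying flat left or right of the lane, handle towards the robot. Origin under the blade's centre, x away from the handle. Blade x -50 to 50 mm, 120 wide, front corners rounded; handle 30 wide, x -110 to -50 mm. Against the buffer, its handle ends 5 to 20 mm (more if the buffer is squeezed) behind the shelf's front edge.
- board_end (a point): Middle of the end face of the board's handle: at (-110, 0, 11) mm in the board's frame.
- jar: Loose closed glass jar of jam with a steel lid, 56 mm in diameter and 90 mm high, about 0.3 kg, standing upright on the counter in front of the bay. Origin at the centre of its underside, z up.
- bowl: Bystander: loose white ceramic bowl, 110 mm in diameter, 50 mm high, on the side of the lane where the board is not. Origin under its centre.
- bottle: Bystander: loose white plastic bottle, 60 mm in diameter, 150 mm high, left (+y) of the riser. Origin under its centre.
- spatula: Bystander: loose spatula lying right (-y) of the riser. Origin under its middle.
There are look-alikes about, which are no part of the job. Of the things shaped like the board, the wooden one is meant.

How it is judged:
By the outcome, as a careful person would: the job done as asked, in the order asked, and still so for the second after the job is handed in, with the robot touching nothing.
It also fails if it takes over 72 s, if anything falls off the work surface, if the arm or the gripper's body presses on something with over 40 N, if the wrist force passes 120 N, or if a joint passes its speed limit or range.

ROBOT

A 6-joint arm with a two-finger parallel gripper is mounted at the origin on the work surface. World frame = base frame: x ahead of the robot, y to its left, z up, the work surface at z = 0. Lengths are in m, angles in rad, forces in N, time in s.
With the tool pointing down it reaches from about 0.275 to 0.875 m from the base axis. Payload 12.5 kg.
Tool frame: the origin (TCP) lies on the centre line of the jaws, within the pads' length; the fingertips stand r.nose_length ahead of it and the grasp point (between the pads) is the TCP (r.nose_length is the distance from the TCP to the fingertips, in m); z points along the fingers, y is the line along which they close (so a half turn about z gives the same grasp; the last joint's range is limited). The gripper opens to 85 mm and grips with 20 to 120 N. Pads are 22 mm wide; open, the fingers measure 114 mm over their backs; the gripper's body (76 mm by 85 mm) begins 54 mm behind the grasp point. The pads swing forward as they close: fully open they stand 13 mm farther back than shut.
Start: joints at [1.227, 0.351, 1.652, -0, 1.139, -0.085], TCP at [0.141, 0.532, 0.25] pointing down, gripper open.
Joint ranges: [-2.75, 2.75], [-0.79, 2.1], [0.01, 2.65], [-1.57, 4.71], [0.07, 3.14], [-2.87, 2.87]. Speed limits (rad/s): [2.22, 2.22, 2.79, 3.14, 3.14, 3.14].

INTERFACE

Orientations are given as a rotation vector (axis times angle).
In Python, from rig import r gives the robot as it stands. The module is installed in compiled form; this text tells all that it offers. Calls block until the motion is done:
- r.goto(position, orientation): joint-space move of the TCP to a pose.
- r.movel(position, rot=None, feed=0.15): straight line of the TCP; rot=None keeps the orientation; feed is the mean speed in m/s.
- r.move_joints(angles): joint-space move.
- r.gripper_open() and r.close(): open the fingers fully, or close them until they stop; the grip force is fixed at half the most.
- r.hold(seconds).
- r.inverse_kinematics(position, orientation): joint angles nearest the present ones, or None.
- r.camera(name): name is "side" or "top"; returns (picture, depth): 400x640x3 uint8, red, green, blue; 400x640 float32, m along the optical axis (not along the pixel's ray), 0 where there is no reading.
- r.calibration(name): a dict with "fx", "fy", "cx", "cy" (pixels), "dist_coeffs" ([k1, k2, p1, p2, k3] as OpenCV has them; the pictures are not rectified), "extrinsics" (4x4, takes a point from camera to world coordinates). Camera axes: x right, y down, z forward; pixel columns grow to the right and rows downward; lengths in m; the calibration is good to about 2 mm. A picture is of the moment at which its call begins. calibration takes no time and is no camera call.
A pose or a line that the arm cannot do raises r.PlanningError and nothing moves.
- r.job_done(): hands the job in; it is judged then, once.
Readings, each from a call of its own:
- r.current_time_s(): time.
- r.current_qpos(): joint angles.
- r.current_qd(): joint speeds.
- r.current_joint_torque(): joint torques, N m.
- r.current_position(): TCP position.
- r.current_orientation(): TCP orientation.
- r.current_contact_force(): force on the tool from outside, world axes, zero at the start.
- r.current_ft_torque(): the same for the moment, N m.
- r.current_opening(): finger opening in m.
- r.current_gripper_force(): force on a finger pad.
Only numpy, scipy, OpenCV 4.12 (cv2) and the standard library are available. Lean on these libraries where they do the work, as an engineer would, in place of code of your own. Each camera call takes 0.05 s, during which the arm holds its last target. There are 200 camera calls.

## Working session

There is one attempt and no reset: what is moved stays moved. The work goes in short steps, each a Python script; the robot and the scene stay as the last script left them, time stands still between calls to the robot, and variables do not carry over. Pictures are saved under pics/ and viewed, at most 10 in all, crops included, and the job is handed in when it is done.

```bash
ls; mkdir -p pics; python3 - <<'E'
from rig import r
import cv2,numpy as np
for n in("side","top"):
    p,d=r.camera(n); cv2.imwrite(f"pics/{n}0.png",p[:,:,::-1]); np.save(f"pics/{n}0.npy",d); c=r.calibration(n)
    print(n,c["fx"],c["fy"],c["cx"],c["cy"],c["dist_coeffs"]); print(np.round(c["extrinsics"],4))
print(r.nose_length,r.current_time_s(),r.current_orientation(),r.current_opening())
E
```

```text
pics
side 429.8545443805551 429.8545443805551 317.41657167458254 198.92354216254333 [-0.07937882  0.          0.          0.          0.        ]
[[ 0.9725 -0.1613  0.168   0.3383]
 [-0.2325 -0.7151  0.6592 -0.7577]
 [ 0.0138 -0.6801 -0.733   0.9011]
 [ 0.      0.      0.      1.    ]]
top 424.1971968632576 424.1971968632576 323.57434316876123 200.82589584133927 [0.03919711 0.         0.         0.         0.        ]
[[-0.0038 -0.9925  0.1218  0.3845]
 [-1.      0.0033 -0.0044 -0.0072]
 [ 0.004  -0.1218 -0.9925  1.1546]
 [ 0.      0.      0.      1.    ]]
0.019 0.1 [-4.05413142e-01 -3.11508648e+00  1.64255707e-03] 0.08546076537687726
```

View pics/side0.png

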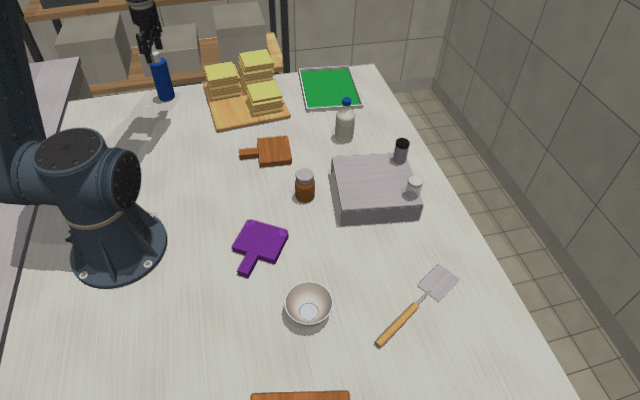

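View pics/top0.png

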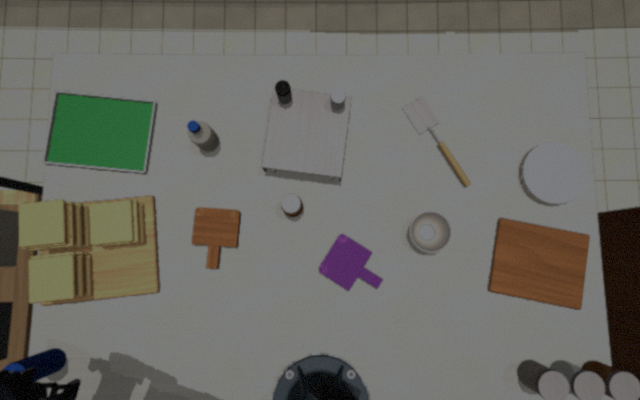

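The side view shows the jar at about (305,186), the riser at (375,188), the wooden board at (270,151) and the bottle at (345,125). It also has the bowl at (308,305) and a purple look-alike at (260,243). In the top view the board is at (215,235), the jar at (291,206) and the riser front edge runs from (263,168) to (342,178). Next I'll enlarge crops.

```bash
python3 - <<'E'
import cv2
def crop(n,x,y,w,h,k):
    i=cv2.imread(f"pics/{n}0.png")[y:y+h,x:x+w]; i=cv2.convertScaleAbs(i,alpha=1.3 if n=="top" else 1)
    i=cv2.resize(i,None,fx=k,fy=k,interpolation=cv2.INTER_CUBIC)
    for a in range(0,w,20): cv2.putText(i,str(x+a),(a*k,10),0,.35,(0,0,255)); cv2.line(i,(a*k,12),(a*k,18),(0,0,255))
    for b in range(0,h,20): cv2.putText(i,str(y+b),(0,b*k+4),0,.35,(0,0,255)); cv2.line(i,(24,b*k),(30,b*k),(0,0,255))
    cv2.imwrite(f"pics/{n}0c.png",i)
crop("top",180,75,200,200,3); crop("side",230,125,200,105,4)
E
```

```text
(no output)
```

View pics/top0c.png

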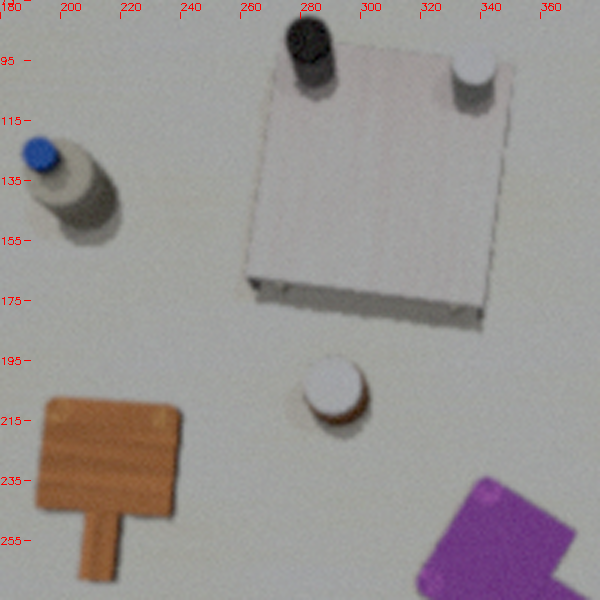

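View pics/side0c.png

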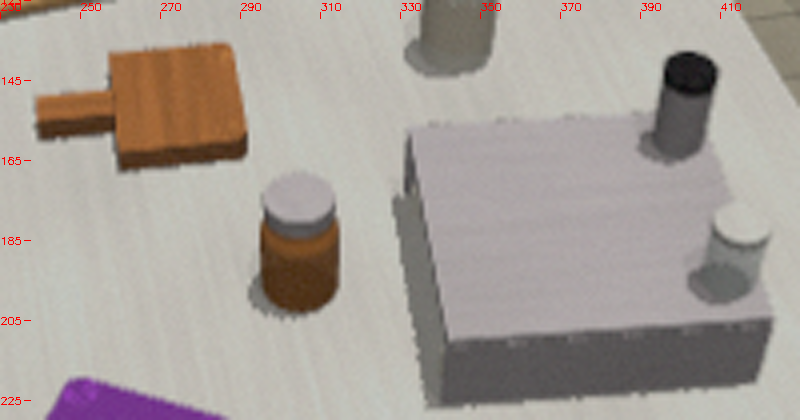

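Top crop: the shelf front corners are (262.7,167.3) and (342,177.3), and the jar lid is at (291.3,204). The board's blade front corners are (196,208) and (240.3,211), and its handle end is at (212.5,269). Side crop: the shelf corners are (333,157.5), (341.8,209.5) and (423,204.5), the lid is at (304.8,174.5), and the handle end is at (239.5,152.5). Now I'll triangulate them.

```bash
cat > h.py <<'E'
import numpy as np,cv2
from rig import r
def ray(n,uv):
    c=r.calibration(n);K=np.array([[c["fx"],0,c["cx"]],[0,c["fy"],c["cy"]],[0,0,1]])
    p=cv2.undistortPoints(np.array([[uv]],float),K,np.array(c["dist_coeffs"]))[0,0]; E=np.array(c["extrinsics"])
    return E[:3,3],E[:3,:3]@np.array([*p,1.])
def tri(t,s):
    o1,d1=ray("top",t);o2,d2=ray("side",s)
    a=np.linalg.lstsq(np.c_[d1,-d2],o2-o1,rcond=None)[0];p,q=o1+a[0]*d1,o2+a[1]*d2
    return (p+q)/2,np.linalg.norm(p-q)
def plane(n,uv,z):
    o,d=ray(n,uv);return o+d*(z-o[2])/d[2]
E
python3 - <<'E'
from h import *
np.set_printoptions(precision=4,suppress=True)
P=dict(FL=((262.7,167.3),(333,157.5)),FR=((342,177.3),(341.75,209.5)),BR=((351.3,96.3),(423,204.5)),lid=((291.3,204),(304.75,174.5)),
bFL=((196,208),(287.5,136.25)),bFR=((240.3,211),(291.5,160)),bRR=((237,246),(259.75,163.25)),bRL=((192.3,243.5),(257.5,138.25)),hL=((206.9,268.3),(239.25,149.25)),hR=((218.3,268.7),(239.75,155.75)))
for k,(t,s) in P.items():
    z={'F':.068,'B':.068,'l':.09}.get(k[0],.022)
    print(k,*tri(t,s),plane("top",t,z)[:2],plane("side",s,z)[:2])
E
```

```text
FL [0.6102 0.1464 0.0633] 0.005909941358062409 [0.6062 0.1461] [0.6117 0.1415]
FR [ 0.5802 -0.0602  0.0699] 0.0025160855200100124 [ 0.5792 -0.0601] [ 0.582  -0.0586]
BR [ 0.7981 -0.0868  0.0651] 0.0003596300588009566 [ 0.7972 -0.0867] [ 0.7963 -0.0892]
lid [0.5098 0.0696 0.0879] 0.004527597542934622 [0.5073 0.0696] [0.5117 0.0674]
bFL [0.5084 0.3304 0.0158] 0.004947462035150366 [0.5053 0.3287] [0.5097 0.3228]
bFR [0.499  0.2112 0.0187] 0.003857436196335062 [0.4968 0.2107] [0.5004 0.2076]
bRR [0.404  0.2182 0.0185] 0.0004568219850893876 [0.4037 0.2175] [0.404  0.2143]
bRL [0.4124 0.3355 0.0209] 0.0028928259754395095 [0.411  0.3352] [0.4138 0.334 ]
hL [0.3483 0.2951 0.0203] 0.004692926889561299 [0.346  0.2948] [0.3506 0.2928]
hR [0.3467 0.2656 0.0189] 0.0041454338795297065 [0.3447 0.265 ] [0.3487 0.2618]
```

```bash
cat >> h.py <<'E'
from scipy.spatial.transform import Rotation as R
M=np.array([[-.1,.105],[-.1,-.105],[.12,-.105]]); W=np.array([[.6090,.1443],[.5802,-.0602],[.7975,-.0872]])
_m,_w=M-M.mean(0),W-W.mean(0)
PSI=np.arctan2((_m[:,0]*_w[:,1]-_m[:,1]*_w[:,0]).sum(),(_m*_w).sum())
RO=W.mean(0)-np.array([[np.cos(PSI),-np.sin(PSI)],[np.sin(PSI),np.cos(PSI)]])@M.mean(0)
def rw(x,y,z):  # riser -> world
    return np.array([RO[0]+np.cos(PSI)*x-np.sin(PSI)*y,RO[1]+np.sin(PSI)*x+np.cos(PSI)*y,z])
def ori(yaw,tilt=0,flip=False):  # tool y horizontal along yaw's y; tilt: fingers lean forward along yaw
    q=R.from_euler('z',yaw)*R.from_euler('y',np.pi-tilt)
    if flip: q=q*R.from_euler('z',np.pi)
    return q.as_rotvec()
E
python3 - <<'E'
from h import *
np.set_printoptions(precision=4,suppress=True)
print(PSI,RO,rw(-.1,0,0),[ (rw(*m,0)[:2]-w) for m,w in zip(M,W)])
for f in(0,1):
  for n,p,y,t in(("jar",(.5095,.0685,.05),PSI,0),("shelf",rw(-.02,0,.12),PSI,0),("board",(.39,.277,.022),-.066,0),("mouth",rw(-.25,0,.022),PSI,0),("m2",rw(-.115,0,.022),PSI,0),("push0",rw(-.22,0,.03),PSI,.75),("push1",rw(-.1,0,.03),PSI,.75)):
    print(f,n,r.inverse_kinematics(p,ori(y,t,f)))
print(plane("top",(320,268),.02),plane("top",(343,234),.02))
E
```

```text
-0.12831954298914705 [0.6932 0.0303] [0.594  0.0431 0.    ] [array([-0.0016,  0.0029]), array([ 0.0003, -0.0009]), array([ 0.0012, -0.002 ])]
0 jar [ 0.0431  0.5898  1.8791 -0.      0.6727 -1.3994]
0 shelf [-0.0203  0.7134  1.401  -0.      1.0272 -1.4628]
0 board [ 0.5202  0.604   1.9744 -0.      0.5633 -0.9846]
0 mouth [ 0.0353  0.574   2.0468 -0.      0.5208 -1.4072]
0 m2 [-0.0026  0.7215  1.7028 -0.      0.7173 -1.4451]
0 push0 [0.1068 0.642  2.353  3.4232 0.6082 1.5112]
0 push1 [0.042  0.6938 2.0823 3.4474 0.3938 1.4122]
1 jar [ 0.0431  0.5898  1.8791 -0.      0.6727  1.7422]
1 shelf [-0.0203  0.7134  1.401  -0.      1.0272  1.6788]
1 board [ 0.5202  0.604   1.9744 -0.      0.5633  2.157 ]
1 mouth [ 0.0353  0.574   2.0468 -0.      0.5208  1.7344]
1 m2 [-0.0026  0.7215  1.7028 -0.      0.7173  1.6965]
1 push0 [ 0.1068  0.642   2.353   3.4232  0.6082 -1.6304]
1 push1 [ 0.042   0.6938  2.0823  3.4474  0.3938 -1.7293]
[ 0.345  -0.0021  0.02  ] [ 0.4343 -0.0637  0.02  ]
```

```bash
python3 - <<'E'
from h import *
np.set_printoptions(precision=4,suppress=True)
o=ori(PSI); j=np.array([.5095,.0685,0])
r.goto(j+[0,0,.19],o); r.movel(j+[0,0,.052],feed=.15)
print("pre",r.current_time_s(),r.current_contact_force())
r.close(); print("grip",r.current_opening(),r.current_gripper_force(),r.current_contact_force())
r.movel(j+[0,0,.145],feed=.12); print(r.current_opening(),r.current_contact_force(),r.current_time_s())
t=rw(-.02,0,0)
r.movel(t+[0,0,.145],feed=.12); r.movel(t+[0,0,.124],feed=.05)
f0=r.current_contact_force(); z=.124
for i in range(5):
    f=r.current_contact_force(); print(z,f)
    if f[2]-f0[2]>1.5: break
    z-=.001; r.movel(t+[0,0,z],feed=.02)
print(r.current_time_s(),r.current_position())
E
```

```text
pre 3.3 [ 0.598  -0.0145  0.116 ]
grip 0.05435029198857683 61.17749369703233 [-3.2356  3.0695 13.3789]
0.05405860439934443 [-0.8594  0.1186 -4.7328] 4.6417
0.124 [-0.4519 -0.2194 -4.5538]
0.123 [ 0.1679 -0.3107 -3.8546]
0.122 [-0.2803 -0.4522 -4.4807]
0.121 [-2.3174 -0.0213  1.9241]
7.5083 [0.6735 0.0328 0.1214]
```

```bash
python3 - <<'E'
from h import *
np.set_printoptions(precision=4,suppress=True)
r.gripper_open(); t=rw(-.02,0,0); r.movel(t+[0,0,.21],feed=.15)
b=np.array([.3475,.280,0])+.038*np.array([np.cos(-.066),np.sin(-.066),0]); ob=ori(-.066)
r.goto(b+[0,0,.15],ob)
for n in("side","top"):
    p,d=r.camera(n); cv2.imwrite(f"pics/{n}1.png",p[:,:,::-1])
print(r.current_time_s(),b)
E
python3 - <<'E'
import cv2,numpy as np
a=cv2.imread("pics/side1.png")[100:230,225:425]; b=cv2.convertScaleAbs(cv2.imread("pics/top1.png")[75:275,180:360],alpha=1.3)
a=cv2.resize(a,(400,260)); b=cv2.resize(b,(360,400)); c=np.zeros((400,760,3),np.uint8); c[:260,:400]=a; c[:,400:]=b; cv2.imwrite("pics/v1.png",c)
E
```

```text
10.1917 [0.3854 0.2775 0.    ]
```

View pics/v1.png

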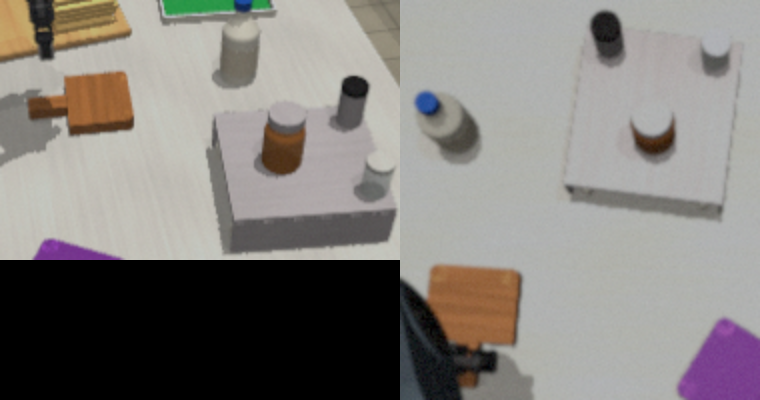

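The jar stands upright mid-shelf, with its lid at about (306,131) in the top image. The gripper is over the handle. Next I'll grasp the board and bring it in front of the mouth.

```bash
python3 - <<'E'
from h import *
np.set_printoptions(precision=4,suppress=True)
print("lidcheck",plane("top",(306.5,130.8),.158),rw(-.02,0,.158))
b=np.array([.3854,.2775,0]); 
r.movel(b+[0,0,.026],feed=.12); f=r.current_contact_force(); print(f)
r.close(); print("grip",r.current_opening(),r.current_gripper_force(),r.current_contact_force(),r.current_position())
r.movel(b+[0,0,.06],feed=.1); r.hold(.1); print(r.current_opening(),r.current_contact_force(),r.current_ft_torque())
r.movel(rw(-.25,0,.06),ori(PSI),feed=.15); r.movel(rw(-.25,0,.031),feed=.1)
z=.031
for i in range(7):
    f=r.current_contact_force(); print(z,f)
    if f[2]>-1: break
    z-=.001; r.movel(rw(-.25,0,z),feed=.03)
for n in("side","top"):
    p,d=r.camera(n); cv2.imwrite(f"pics/{n}2.png",p[:,:,::-1])
print(r.current_time_s(),z,r.current_ft_torque())
a=cv2.imread("pics/side2.png")[120:250,225:425]; b=cv2.convertScaleAbs(cv2.imread("pics/top2.png")[75:275,180:360],alpha=1.3)
a=cv2.resize(a,(400,260)); b=cv2.resize(b,(360,400)); c=np.zeros((400,760,3),np.uint8); c[:260,:400]=a; c[:,400:]=b; cv2.imwrite("pics/v2.png",c)
E
```

```text
lidcheck [0.6771 0.029  0.158 ] [0.6733 0.0328 0.158 ]
[-0.6313 -0.5043  0.5949]
grip 0.02862724597902251 59.60100173950195 [-1.3502  1.264   8.5708] [0.3858 0.2779 0.0266]
0.02846124452402472 [-0.382  -0.9696 -3.5105] [ 0.0061  0.1637 -0.0322]
0.031 [ 0.1146  1.1602 -2.3582]
0.03 [-0.3808 -0.6688 -2.6054]
0.028999999999999998 [-0.2957 -0.3    -3.0138]
0.027999999999999997 [-0.4294 -0.3032 -2.3456]
0.026999999999999996 [-0.579  -0.1981 -2.8966]
0.025999999999999995 [-3.0171 -0.4782 11.5688]
15.975 0.025999999999999995 [-0.007   0.6117  0.0375]
```

View pics/v2.png

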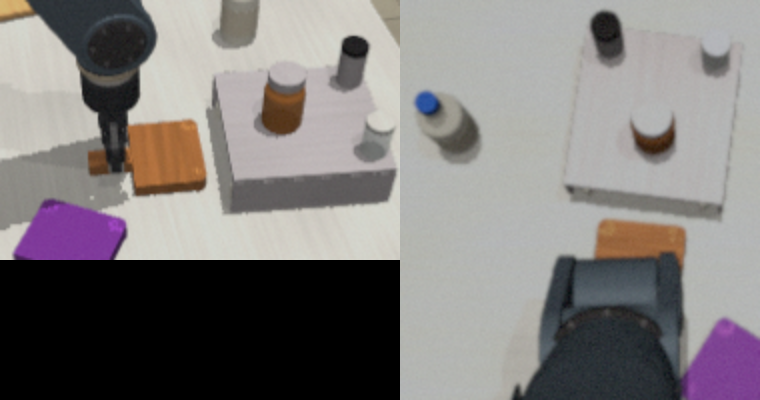

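The board lies flat in front of the mouth, with its front corners at about (279,186) and (323,189.5) in the top image. I'll check its lateral offset from the shelf corners in the same image before inserting.

```bash
python3 - <<'E'
from h import *
np.set_printoptions(precision=4,suppress=True)
i=cv2.convertScaleAbs(cv2.imread("pics/top2.png")[155:205,255:355],alpha=1.5); k=8
i=cv2.resize(i,None,fx=k,fy=k,interpolation=cv2.INTER_CUBIC)
for a in range(0,100,10): cv2.putText(i,str(255+a),(a*k,10),0,.35,(0,0,255)); cv2.line(i,(a*k,12),(a*k,18),(0,0,255))
for b in range(0,50,10): cv2.putText(i,str(155+b),(0,b*k+4),0,.35,(0,0,255)); cv2.line(i,(24,b*k),(30,b*k),(0,0,255))
cv2.imwrite("pics/v3.png",i)
E
```

```text
(no output)
```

View pics/v3.png

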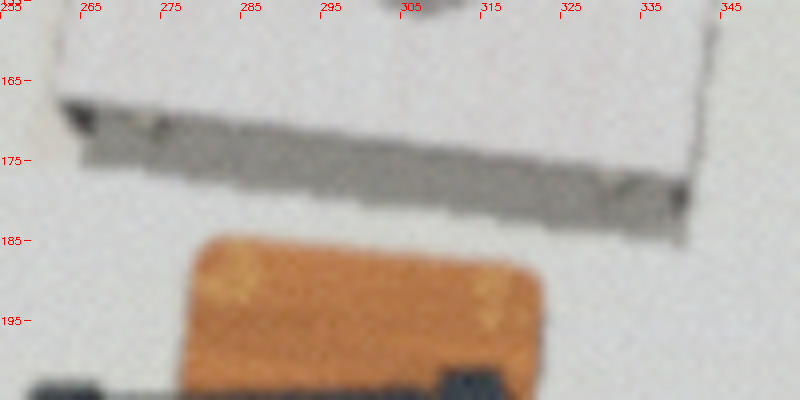

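```bash
python3 - <<'E'
from h import *
np.set_printoptions(precision=4,suppress=True)
g=lambda X,Y,z:plane("top",(255+X/8,155+Y/8),z)[:2]
c,s=np.cos(PSI),np.sin(PSI);T=lambda w:np.array([[c,s],[-s,c]])@(w-RO)
for n,X,Y,z in(("sFL",60,100,.068),("sFR",690,180,.068),("b1",240,239,.022),("b2",500,262,.022),("bl",192,290,.022),("bl2",184,380,.022),("br",543,290,.022),("br2",534,390,.022)):
    w=g(X,Y,z);print(n,w,T(w))
print(r.current_position(),R.from_rotvec(r.current_orientation()).as_euler('zyx'),ori(PSI),r.current_orientation())
E
```

```text
sFL [0.6057 0.1466] [-0.1016  0.1041]
sFR [ 0.5787 -0.0581] [-0.1022 -0.1023]
b1 [0.5672 0.0918] [-0.1328  0.0449]
b2 [0.5591 0.0041] [-0.1296 -0.0431]
bl [0.5498 0.1078] [-0.1521  0.0586]
bl2 [0.5193 0.1102] [-0.1826  0.0571]
br [ 0.5495 -0.0104] [-0.1373 -0.0587]
br2 [ 0.5155 -0.0073] [-0.1714 -0.0599]
[0.4453 0.0623 0.0266] [-3.0134  0.0004  3.1416] [ 0.2014  3.1351 -0.    ] [0.2013 3.1348 0.    ]
```

The board is well centred but sits yawed about +0.04 rad relative to the lane, so I'll correct that. Then I'll insert with lateral force compliance.

```bash
cat >> h.py <<'E'
def frc(f0=0):  # force in riser axes
    f=r.current_contact_force()-f0;c,s=np.cos(PSI),np.sin(PSI);return np.array([c*f[0]+s*f[1],-s*f[0]+c*f[1],f[2]])
E
python3 - <<'E'
from h import *
np.set_printoptions(precision=2,suppress=True)
dy=.0055; dr=-.04; z=.0275; x=-.25
r.movel(rw(x,dy,z),ori(PSI+dr),feed=.05)
f0=r.current_contact_force(); print(f0,r.current_time_s())
while x<-.121:
    x+=.01; r.movel(rw(x,dy,z),ori(PSI+dr),feed=.06); f=frc(f0); m=r.current_ft_torque()
    print(round(x,3),round(dy,4),round(dr,3),f,m)
    if abs(f[0])>15 or abs(f[1])>25: print("STOP");break
    if abs(f[1])>3: dy+=np.sign(f[1])*min(.0015,abs(f[1])*.0003)
print(r.current_time_s(),r.current_position())
E
```

```text
[ 0.74  0.38 -1.96] 16.2417
-0.24 0.0055 -0.04 [ 0.53 -0.11  0.07] [ 0.06  0.08 -0.02]
-0.23 0.0055 -0.04 [-0.76 -0.24 -0.42] [0.03 0.07 0.04]
-0.22 0.0055 -0.04 [-0.8   0.32 -1.05] [-0.06  0.06  0.  ]
-0.21 0.0055 -0.04 [-0.21  0.29 -0.12] [ 0.01  0.04 -0.04]
-0.2 0.0055 -0.04 [-0.49 -0.1  -0.19] [0.02 0.05 0.01]
-0.19 0.0055 -0.04 [-0.72  0.09  0.4 ] [ 0.04  0.04 -0.02]
-0.18 0.0055 -0.04 [-0.32 -0.47 -0.48] [ 0.07  0.12 -0.01]
-0.17 0.0055 -0.04 [-0.17 -0.32 -0.36] [0.01 0.05 0.01]
-0.16 0.0055 -0.04 [-0.85 -0.37  0.08] [ 0.07  0.06 -0.01]
-0.15 0.0055 -0.04 [-1.44 -1.32 -0.55] [ 0.01 -0.02  0.01]
-0.14 0.0055 -0.04 [-0.67 -0.07 -1.36] [0.03 0.06 0.02]
-0.13 0.0055 -0.04 [-0.54 -0.51 -0.36] [ 0.03  0.04 -0.07]
-0.12 0.0055 -0.04 [-0.39 -0.18  0.1 ] [-0.    0.07  0.01]
20.3583 [0.58 0.05 0.03]
```

The board is more than 100 mm in with no side load. Next: release, rise, reorient to tilted closed fingers, get behind the handle and find the counter.

```bash
python3 - <<'E'
from h import *
np.set_printoptions(precision=3,suppress=True)
dy=.0055; A=.7
r.gripper_open(); r.movel(rw(-.12,dy,.10),feed=.12); r.movel(rw(-.25,dy,.25),feed=.2)
r.close()
r.goto(rw(-.25,dy,.15),ori(PSI,A,True)); print(r.current_time_s(),r.current_qpos())
for n in("side","top"):
    p,d=r.camera(n); cv2.imwrite(f"pics/{n}4.png",p[:,:,::-1])
r.movel(rw(-.21,dy,.034),feed=.12); r.hold(.1); f0=r.current_contact_force(); z=.034; print(f0)
while z>.019:
    z-=.001; r.movel(rw(-.21,dy,z),feed=.03); f=frc(f0)
    if f[2]>3: break
print("floor",z,f,r.current_time_s())
z+=.002; r.movel(rw(-.21,dy,z),feed=.03); print(r.current_contact_force())
a=cv2.imread("pics/side4.png")[120:250,225:425]; b=cv2.convertScaleAbs(cv2.imread("pics/top4.png")[75:275,180:360],alpha=1.3)
p,d=r.camera("side"); p=p[120:250,225:425,::-1]
c=np.zeros((520,760,3),np.uint8); c[:260,:400]=cv2.resize(a,(400,260)); c[260:,:400]=cv2.resize(p,(400,260)); c[:400,400:]=cv2.resize(b,(360,400)); cv2.imwrite("pics/v4.png",c)
E
```

```text
26.9833 [ 0.141  0.222  2.377  4.037  0.221 -2.247]
[ 1.064 -0.113  0.172]
floor 0.01899999999999999 [-5.522 -0.609  9.127] 32.1083
[ 0.246 -0.32  -0.024]
```

View pics/v4.png

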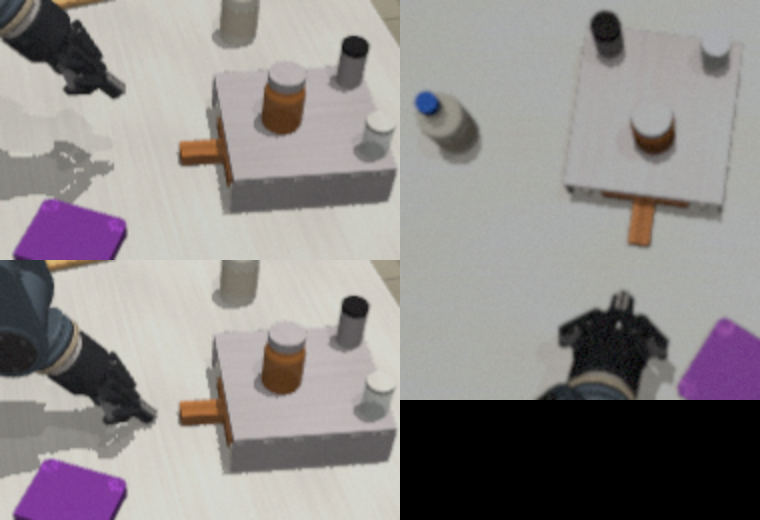

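The board is in the lane with the handle sticking out, its end at about (640,243) in the right panel. The fingertips are behind it and just above the counter. Now I'll push gently with force feedback.

```bash
python3 - <<'E'
from h import *
np.set_printoptions(precision=2,suppress=True)
dy=.0055; z=.021; x=-.21; o=ori(PSI,.7,True); f0=r.current_contact_force(); L=[]
while x<-.08:
    st=.008 if x<-.125 else .001
    x+=st; r.movel(rw(x,dy,z),o,feed=.05 if st>.002 else .015)
    f=np.mean([frc(f0) for _ in range(4)],0); L.append(f[0]); print(round(x,3),f,round(r.current_time_s(),2))
    if f[0]<-7.5 or np.abs(f[1:]).max()>10: print("STOP"); break
    if r.current_time_s()>60: print("TIME");break
E
```

```text
-0.202 [-1.26 -0.54 -0.61] 32.72
-0.194 [-1.13 -0.4   0.35] 33.02
-0.186 [-0.17  0.28 -0.19] 33.33
-0.178 [-1.5   0.16 -1.15] 33.64
-0.17 [-0.41 -0.59 -1.  ] 33.95
-0.162 [-1.21 -0.    0.43] 34.26
-0.154 [-1.56 -0.66 -1.34] 34.57
-0.146 [-1.5   0.5  -0.36] 34.88
-0.138 [-0.83 -0.5  -0.59] 35.18
-0.13 [-0.93 -0.07 -0.31] 35.49
-0.122 [ 0.21  0.44 -0.14] 35.8
-0.121 [-0.88 -0.68 -0.04] 36.05
-0.12 [-2.55  0.24 -0.37] 36.3
-0.119 [-0.88  0.32  0.41] 36.55
-0.118 [-1.85  0.16 -0.89] 36.8
-0.117 [-0.68 -0.38 -1.1 ] 37.05
-0.116 [-2.21  0.63  0.57] 37.3
-0.115 [-2.02 -0.31 -0.63] 37.55
-0.114 [-2.02 -0.71 -1.14] 37.8
-0.113 [-1.54 -1.17  0.99] 38.05
-0.112 [-1.68  0.87 -0.02] 38.3
-0.111 [-1.46 -0.88  0.02] 38.55
-0.11 [-1.73 -0.16  0.1 ] 38.8
-0.109 [-1.14 -0.08 -0.31] 39.05
-0.108 [-1.58  1.04 -0.98] 39.3
-0.107 [-1.72  0.38 -0.58] 39.55
-0.106 [-2.65  0.29 -1.52] 39.8
-0.105 [-1.73  0.18 -0.34] 40.05
-0.104 [-1.77 -0.01  0.06] 40.3
-0.103 [-1.56  0.27  0.06] 40.55
-0.102 [-1.81  0.1  -0.23] 40.8
-0.101 [-1.18  0.17  0.8 ] 41.05
-0.1 [-3.08  0.24  0.39] 41.3
-0.099 [-5.19 -0.02  3.22] 41.55
-0.098 [-6.42 -1.1   4.46] 41.8
-0.097 [-8.98 -0.96  5.13] 42.05
STOP
```

Force rose about 2 N/mm from x ≈ -0.100, which matches the buffer. I'll back off gently and look.

```bash
python3 - <<'E'
from h import *
dy=.0055
r.hold(.2); print(frc()); r.movel(rw(-.107,dy,.021),feed=.02); print(frc()); r.movel(rw(-.21,dy,.03),feed=.12); r.movel(rw(-.28,dy,.15),feed=.15)
print(r.current_time_s(),frc())
p,d=r.camera("side"); q,e=r.camera("top")
c=np.zeros((560,800,3),np.uint8); c[:420,:400]=cv2.resize(p[120:260,225:358,::-1],(400,420)); c[:420,400:]=cv2.resize(cv2.convertScaleAbs(q[90:230,240:373,::-1],alpha=1.3),(400,420)); cv2.imwrite("pics/v5.png",c)
cv2.imwrite("pics/side5.png",p[:,:,::-1]);cv2.imwrite("pics/top5.png",q[:,:,::-1])
E
```

```text
[-8.27183569 -0.94076207  5.69039793]
[ 0.648526    0.23878567 -0.4050007 ]
45.1 [ 0.11006291 -0.15257299  0.00353972]
```

View pics/v5.png

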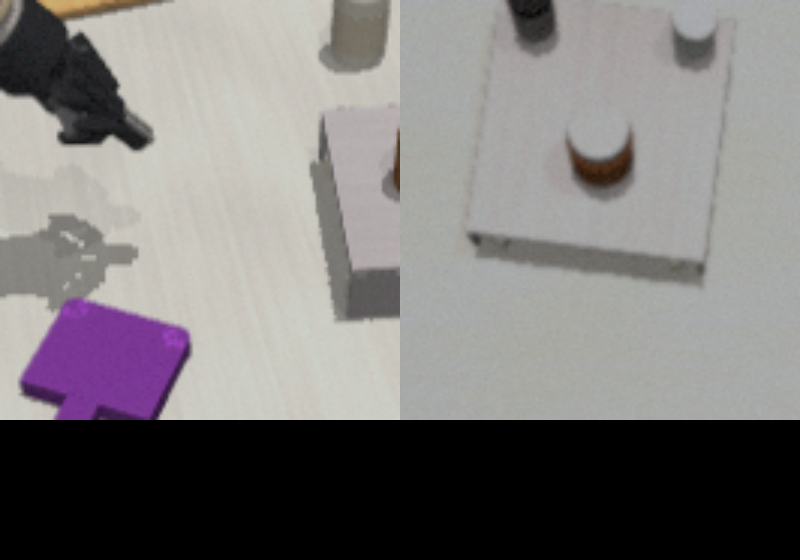

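The board is fully under the shelf, hidden in both views. The jar stands upright on the shelf, and the robot is clear. I'll hand in.

```bash
python3 -c "
from rig import r
print(r.job_done(), r.current_time_s())"
```

```text
the job is handed in; nothing more can be done
the job is handed in; nothing more can be done
```

I handed the job in: the jar stands upright on the shelf, and the wooden board lies in the bay pressed against what the force readings indicate is the buffer (about 9 N peak), with the robot clear and about 45 s used; no verdict came back.

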